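# Check the trolley's hand brake lever

## Task

Check the hand brake of the specimen trolley on the bench: with the backs or tips of the fingers, press the long brake lever with the ball end in towards its bar until it comes up against its stop, short of the bar, and keep it there for a good second without forcing it. Then ease it all the way back out under your fingers, without letting it snap, and move clear. Only push: do not take the lever between the fingers, and leave the short-levered handle, the jars and everything else on the bench where they are.

Things in the scene. Friction and masses are not known exactly. Their poses are not given: they have to be found in the camera images.
- brake_handle: Trolley push-handle section on a fixed dark steel plate (120 x 260 x 14 mm). Origin: centre of the plate's underside; z up, own y along the bar, own -x = lever side, facing the robot within 20 deg. Level bar, axis 110 mm up over the plate's middle, 260 mm long, 28 mm thick at its black grip; clamp for the lever at y = +88 mm. All under 127 mm high. Stands left or right.
- brake_lever (a joint): Brake lever angle, rad: 0 = let out (as found, spring-held), growing as pressed towards the bar, 0.40 = hard against its stop, blade parallel to the bar with 25 mm of clear gap left; it never touches the bar. The spring returns it. At 110 mm from the pivot it takes about 2.5 N to start and 6.5 N to reach the stop.
- brake_pivot (a point): Pivot of the long straight brake lever: bare aluminium bar 150 mm long, 12 thick, 22 tall, 24 mm ball on its free end. This point: on the vertical pivot axis, mid-height, at (-45, 100, 110) mm in the brake handle's frame; turns with the lever: own x from pivot to free end, own y the way it is pressed (towards the bar), z up. Let out, it makes 0.40 rad with the bar, free end away from it. Swings level about own +z.
- brake_press (a point): Point on the outer face of the brake blade (the face away from the bar), 110 mm from the pivot, at mid-height; moves with the blade (same axes). From out to stop it travels 44 mm.
- tilt_handle: The tilt-release handle, not part of this job: same plate, bar, posts and clamp as the brake handle, but with a short, stubby lever. Origin and axes as for the brake handle. Stands on the other side.
- tilt_lever (a joint): Angle of the short lever (70 mm long, 30 mm tall, no ball) of the tilt-release handle, rad: 0 = let out, 0.40 = pressed in. Leave it at 0.
- jar_a: Bystander: clear plastic specimen jar with white lid, 78 mm across the lid, 75 mm tall; stands near the free end of the brake lever. Origin at the centre of its underside.
- jar_b: Bystander: clear jar with white lid, 66 mm across, 60 mm tall; stands beyond the brake handle. Origin at the centre of its underside.
- jar_c: Bystander: clear jar with white lid, 78 mm across, 85 mm tall; stands on the robot's side of the tilt-release handle. Origin at the centre of its underside.
- jar_d: Bystander: clear jar with white lid, 66 mm across, 60 mm tall; stands beyond the tilt-release handle. Origin at the centre of its underside.
- dish: Bystander: shallow glass dish, 90 mm across, 16 mm tall, nearest the robot. Origin at the centre of its underside.
- screwdriver: Bystander: screwdriver lying on the bench, left front.
- wrench: Bystander: small spanner lying on the bench, right front.

How it is judged:
On the way, in this order (a step that is already met when the one before it is completed fails the run):
1. the brake lever is pressed in against its stop by the fingers and kept there for 0.8 s (value of joint brake_lever above 0.37 rad and contact force between the fingers and brake_lever above 1 N), for 0.8 s.
2. the brake lever is back out (value of joint brake_lever below 0.03 rad), for 0.1 s.
At the end, for the whole second after the job is handed in: The brake lever was held against its stop (above 0.37 rad) for 0.8 s, is back out (within 0.03 rad), the short lever is out (within 0.03 rad), and every bystander is within 20 mm of where it stood (value of joint each of brake_lever, tilt_lever below 0.03 rad and distance of each of jar_a, jar_b, jar_c, jar_d, dish, screwdriver, wrench from where it was at the start of the episode below 0.02 m); the robot touches nothing.
It fails at once if the brake lever snaps back (faster than 3 rad/s) (velocity of joint brake_lever below -3 rad/s).
It fails at once if the lever is forced (more than 45 N from the fingers) (contact force between the fingers and brake_lever above 45 N).
It fails at once if the brake blade is taken between the fingers (contact force between the fingers and brake_lever above 0.5 N and y of the grasp point in the frame of brake_pivot above -0.004 m and z of the grasp point in the frame of brake_pivot below 0.016 m).
It fails at once if the short lever is moved (more than 0.06 rad) (value of joint tilt_lever above 0.06 rad).
It fails at once if a jar, the dish or a tool is moved more than 20 mm or lifted (distance of any of jar_a, jar_b, jar_c, jar_d, dish, screwdriver, wrench from where it was at the start of the episode above 0.02 m).
It also fails if it takes over 38 s, if anything falls off the work surface, if the arm or the gripper's body presses on something with over 40 N, if the wrist force passes 120 N, or if a joint passes its speed limit or range.

## Robot

A 7-joint arm with a two-finger parallel gripper is mounted at the origin on the work surface. World frame = base frame: x ahead of the robot, y to its left, z up, the work surface at z = 0. Lengths are in m, angles in rad, forces in N, time in s.
With the tool pointing down it reaches from about 0.4 to 0.85 m from the base axis. Payload 4.5 kg.
Tool frame: the origin (TCP) lies midway between the tips of the shut fingers; the grasp point (between the pads) lies 19 mm behind it; z points along the fingers, y is the line along which they close (so a half turn about z gives the same grasp; the last joint's range is limited). The gripper opens to 88 mm and grips with 3 to 60 N. Pads are 18 mm wide; open, the fingers measure 123 mm over their backs; the gripper's body (75 mm by 187 mm) begins 45 mm behind the grasp point.
Start: joints at [1.192, 0.689, -0.195, 1.565, 0.157, 0.902, -0.215], TCP at [0.251, -0.573, 0.213] pointing down, gripper open.
Joint ranges: [-3.01, 3.01], [-0.46, 2.08], [-1.47, 1.51], [0.13, 2.56], [-1, 4.14], [0.04, 2.09], [-2.66, 2.66]. Speed limits (rad/s): [2.57, 2.57, 3.14, 3.14, 3.14, 3.14, 3.14].

## Interface

Orientations are given as a unit quaternion [x, y, z, w].
In Python, from plant import r gives the robot as it stands.
- The arm moves only by the tool carry_out, never from a script. Its argument "plan" is a list of rows, each an object with "rot": the turn, a rotation vector about the tool's x, y, z in rad, a list of three; "xyz": the shift along the tool's x, y, z in m, a list of three; "grip": the closure in counts, from 0 (fully open) to 255 (shut). In form: [{"rot": [wx, wy, wz], "xyz": [dx, dy, dz], "grip": grip}, ...]. A call has 1 to 8 rows; each row is the pose to reach, as a shift and turn from the pose commanded when the call began, along the tool's axes at that moment; what a row does not reach only later rows make up. A row lasts 1/12 s, in which the tool goes at most 41.7 mm and 7.16 degrees, less where a joint would pass 70% of its speed; a pose out of reach is approached as far as the arm can. A call with a gripper value outside its range is refused whole. The fingers move at their own pace and stop on an object; "squeeze" is the grip in N (left out, the last holds). Time passes only in rows, so rows that repeat a pose let the fingers close. It gives the time, the measured TCP pose, the force, the opening and the grip force at its end, in the units of the state.
- r.get_state(): the state, without advancing time (a new reading comes with each control period).
- r.snapshot(name): name is "side" or "top"; returns the picture (400x640x3 uint8, red, green, blue); there is no depth.
- r.camera_params(name): a dict with "fx", "fy", "cx", "cy" (pixels), "distortion" ([k1, k2, p1, p2, k3] as OpenCV has them; the pictures are not rectified), "position" and "attitude" of the camera in the world. Camera axes: x right, y down, z forward; pixel columns grow to the right and rows downward; lengths in m; the calibration is good to about 2 mm. A picture is of the moment at which its call begins. camera_params takes no time and is no camera call.
- r.finish_job(): hands the job in; it is judged then, once.
The state is a dict: "clock": time; "q": joint angles; "qd": joint speeds; "joint_torque": joint torques, N m; "tool_pos": TCP position; "eef_rot": TCP orientation; "contact_force": force on the tool from outside, world axes, zero at the start; "moment": the same for the moment, N m; "opening": opening from 0.0 (shut) to 1.0 (fully open); "finger_force": force on a finger pad.
Only numpy, scipy, OpenCV 4.12 (cv2) and the standard library are available. Lean on these libraries where they do the work, as an engineer would, in place of code of your own. Each camera call takes 0.05 s, during which the arm holds its last target. There are 200 camera calls.

## Working session

There is one attempt and no reset: what is moved stays moved. The work goes in short steps, Python scripts to look and compute and a tool call to move; the robot and the scene stay as the last step left them, time stands still between calls to the robot, and variables do not carry over. Pictures are saved under pics/ and viewed, at most 10 in all, crops included, and the job is handed in when it is done.

Besides the shell and the picture viewer there is one more tool, called after "Request:" in YAML: its name, and indented under it one key for each argument. carry_out: Moves the arm, as the interface text tells. Its arguments: {"type":"object","properties":{"plan":{"type":"array"},"squeeze":{"type":"number"}},"required":["plan"]}

```bash
mkdir -p pics; ls; python3 - <<'E'
from plant import r
import cv2
for n in("top","side"):
    cv2.imwrite(f"pics/{n}0.png",r.snapshot(n)[:,:,::-1]); print(n,r.camera_params(n))
print(r.get_state())
E
```

```text
pics
top {'fx': 391.10937822290526, 'fy': 391.10937822290526, 'cx': 320.8669869108577, 'cy': 196.67442675233042, 'distortion': array([0.01711477, 0.        , 0.        , 0.        , 0.        ]), 'position': array([ 0.34299648, -0.01305962,  1.35552536]), 'attitude': array([ 0.71026893, -0.70081875,  0.04823024, -0.04522138])}
side {'fx': 486.7756557608837, 'fy': 486.7756557608837, 'cx': 318.45328158573193, 'cy': 198.19987833831536, 'distortion': array([0.00617706, 0.        , 0.        , 0.        , 0.        ]), 'position': array([0.14653953, 0.84784116, 0.8452974 ]), 'attitude': array([-0.18941707,  0.88130898, -0.42546992,  0.07994376])}
{'clock': 0.1, 'q': array([ 1.19182611,  0.68989757, -0.19451393,  1.56620672,  0.15729886,
        0.90250298, -0.21508992]), 'qd': array([ 6.73778821e-04, -1.66565682e-03,  1.06884478e-03, -2.51713779e-03,
       -8.51227666e-04, -5.95479885e-05,  6.78873153e-04]), 'joint_torque': array([-3.23245040e-03, -5.28501749e+01, -1.27171285e+00, -1.53839314e+01,
       -5.26875362e-02,  1.92422543e-03,  3.47403761e-05]), 'tool_pos': array([ 0.25043403, -0.57198335,  0.21210057]), 'eef_rot': array([ 9.78769887e-01,  2.04960604e-01, -2.25222943e-04, -7.80459728e-04]), 'contact_force': array([ 0.12420448,  0.19177351, -0.26954007]), 'moment': array([-0.00100237, -0.01783623, -0.00779809]), 'finger_force': 0.0, 'opening': 0.9985500317065841}
```

View pics/top0.png

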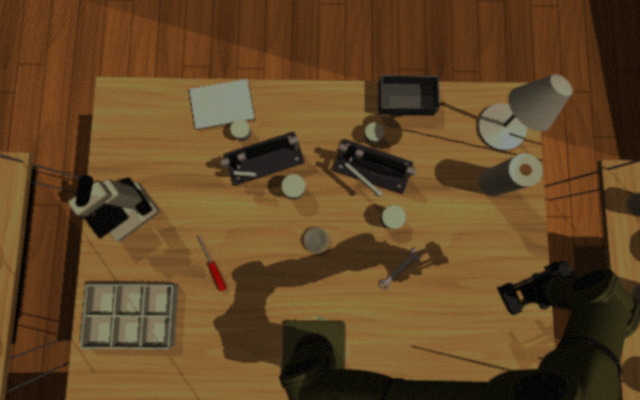

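View pics/side0.png

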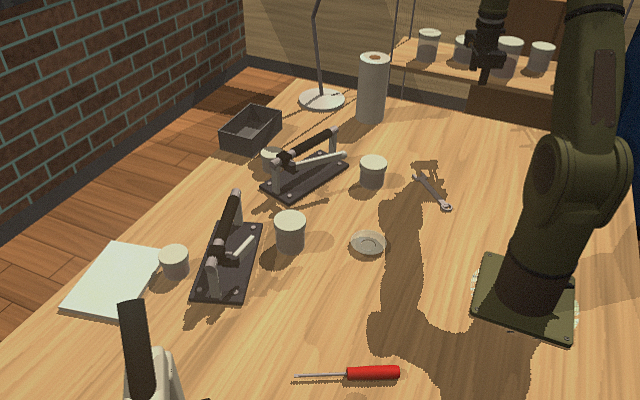

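Top view: image up is +x and left is +y. The long-levered brake handle is the right one, around (375,168), with its lever running from about (345,160) to (378,192). Jar_a is at (393,217). The tilt handle is at (262,160). I'll zoom in next.

```bash
cat > h.py <<'E'
import numpy as np, cv2
from scipy.spatial.transform import Rotation as R
from plant import r
def cam(n):
    p=r.camera_params(n); K=np.array([[p['fx'],0,p['cx']],[0,p['fy'],p['cy']],[0,0,1]])
    return K,p['distortion'],p['position'],R.from_quat(p['attitude'])
def ray(n,uv):
    K,d,o,A=cam(n); u=cv2.undistortPoints(np.array([[uv]],float),K,d)[0,0]
    v=A.apply([u[0],u[1],1.]); return o,v/np.linalg.norm(v)
def onz(n,uv,z):
    o,v=ray(n,uv); return o+v*(z-o[2])/v[2]
def tri(a,b):
    o,v=ray("top",a);p,w=ray("side",b)
    s=np.linalg.lstsq(np.c_[v,-w],p-o,rcond=None)[0]
    x,y=o+s[0]*v,p+s[1]*w; return (x+y)/2,np.linalg.norm(x-y)
def proj(n,P):
    K,d,o,A=cam(n); q=A.inv().apply(np.atleast_2d(P)-o)
    return cv2.projectPoints(q,np.zeros(3),np.zeros(3),K,d)[0][:,0]
E
python3 - <<'E'
from h import *
t=cv2.imread("pics/top0.png")[130:240,320:430]; s=cv2.imread("pics/side0.png")[115:215,250:400]
def up(i,k): return cv2.convertScaleAbs(cv2.resize(i,None,fx=k,fy=k,interpolation=cv2.INTER_CUBIC),alpha=1.6)
cv2.imwrite("pics/tc.png",up(t,5)); cv2.imwrite("pics/sc.png",up(s,5))
E
```

```text
(no output)
```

View pics/tc.png

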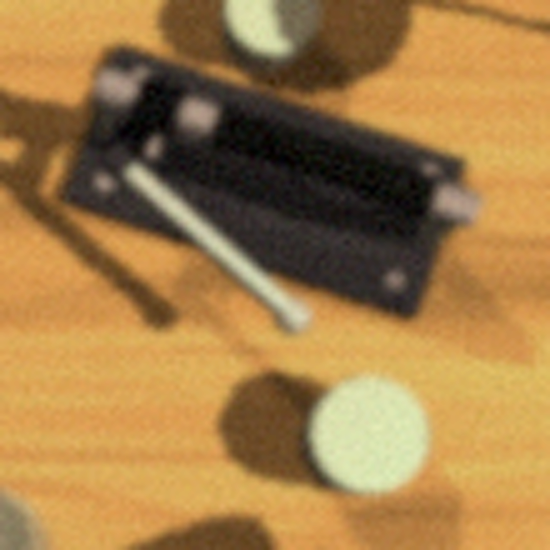

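View pics/sc.png

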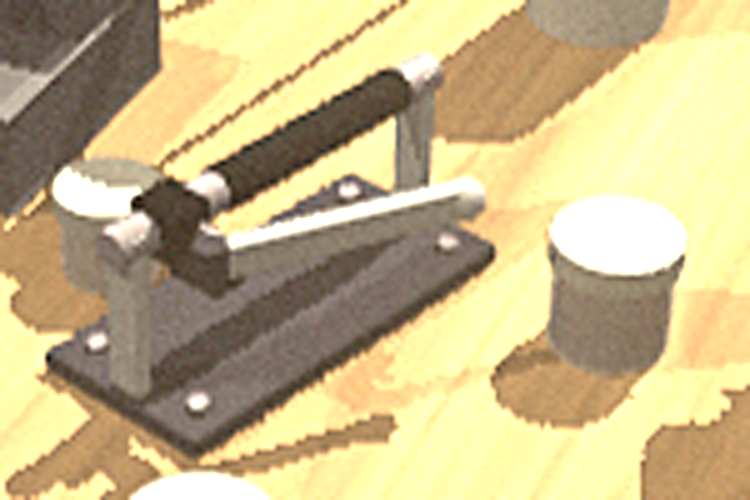

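Top crop: plate corners at (112,45), (465,160), (415,318), (65,200); ball at (293,312); blade start at (130,170); jar_a lid at (370,435). Side crop: ball at (470,197).

```bash
python3 - <<'E'
from h import *
np.set_printoptions(precision=4,suppress=True)
T=lambda c:(np.array(c)+.5)/5-.5+[320,130]; S=lambda c:(np.array(c)+.5)/5-.5+[250,115]
c=np.array([onz("top",T(p),.014) for p in [(112,45),(465,160),(415,318),(65,200)]])
print(c,c.mean(0)); print("sides",np.linalg.norm(np.diff(c,axis=0,append=c[:1]),axis=1))
d=(c[0]+c[3]-c[1]-c[2])[:2]; yaw=np.arctan2(d[1],d[0])-np.pi/2; print("yaw",yaw)
cs=np.array([onz("side",S(p),.014) for p in [(47,355),(190,450),(493,252)]]);print("side corners",cs)
print("side near mid (corner0+corner2)/2",(cs[0]+cs[2])/2)
b=tri(T((293,312)),S((470,197))); print("ball",b, "top on .11",onz("top",T((293,312)),.11),"side",onz("side",S((470,197)),.11))
p0=onz("top",T((130,170)),.121);print("blade start",p0)
o=c.mean(0);Rz=R.from_euler('z',yaw); F=lambda p:Rz.apply(p)+[o[0],o[1],0]
pv=F([-.045,.1,.11]); a=yaw-np.pi/2-.4;e=np.array([np.cos(a),np.sin(a),0])
print("pivot",pv,"pred ball",pv+.15*e,"dir",e)
print("bar ends top",onz("top",T((480,207)),.11),onz("top",T((98,83)),.11),"pred",F([0,-.13,.11]),F([0,.13,.11]))
print("jarA",onz("top",T((370,435)),.075),"side",onz("side",S((617,235)),.075))
print("jarB",onz("top",T((270,12)),.06))
E
```

```text
[[ 0.7293 -0.0895  0.014 ]
 [ 0.6498 -0.3373  0.014 ]
 [ 0.5375 -0.3007  0.014 ]
 [ 0.6174 -0.0573  0.014 ]] [ 0.6335 -0.1962  0.014 ]
sides [0.2602 0.1181 0.2561 0.1164]
yaw -0.31377428672316565
side corners [[ 0.7224 -0.0899  0.014 ]
 [ 0.6121 -0.0488  0.014 ]
 [ 0.5315 -0.2924  0.014 ]]
side near mid (corner0+corner2)/2 [ 0.6269 -0.1912  0.014 ]
ball (array([ 0.5217, -0.2027,  0.1108]), np.float64(0.009571671292397159)) top on .11 [ 0.5264 -0.2016  0.11  ] side [ 0.5172 -0.2045  0.11  ]
blade start [ 0.6158 -0.0955  0.121 ]
pivot [ 0.6216 -0.0872  0.11  ] pred ball [ 0.5234 -0.2006  0.11  ] dir [-0.6547 -0.7559  0.    ]
bar ends top [ 0.5969 -0.3232  0.11  ] [ 0.676 -0.075  0.11 ] pred [ 0.5934 -0.3198  0.11  ] [ 0.6737 -0.0725  0.11  ]
jarA [ 0.4507 -0.2569  0.075 ] side [ 0.4462 -0.2542  0.075 ]
jarB [ 0.7407 -0.1947  0.06  ]
```

Request:
carry_out:
  plan:
    - {"xyz": [0.025,-0.019,0],"rot": [0,0,-0.08],"grip": 255}
    - {"xyz": [0.05,-0.038,0],"rot": [0,0,-0.16],"grip": 255}
    - {"xyz": [0.075,-0.057,0],"rot": [0,0,-0.24],"grip": 255}
    - {"xyz": [0.1,-0.076,0],"rot": [0,0,-0.32],"grip": 255}
    - {"xyz": [0.125,-0.095,0],"rot": [0,0,-0.4],"grip": 255}
    - {"xyz": [0.15,-0.114,0],"rot": [0,0,-0.48],"grip": 255}
    - {"xyz": [0.175,-0.133,0],"rot": [0,0,-0.56],"grip": 255}
    - {"xyz": [0.2,-0.152,0],"rot": [0,0,-0.64],"grip": 255}
  squeeze: 30

```text
clock: 0.77
tool_pos: [0.3732, -0.3516, 0.2126]
eef_rot: [0.864, 0.504, -0.0, -0.0]
contact_force: [0.7, 0.5, 0.6]
opening: 0.417
finger_force: 0.0
```

Request:
carry_out:
  plan:
    - {"xyz": [0.033,0,0],"rot": [0,0,0],"grip": 255}
    - {"xyz": [0.066,0,0],"rot": [0,0,0],"grip": 255}
    - {"xyz": [0.1,0,0],"rot": [0,0,0],"grip": 255}
    - {"xyz": [0.133,0,0],"rot": [0,0,0],"grip": 255}
    - {"xyz": [0.166,0,0],"rot": [0,0,0],"grip": 255}
    - {"xyz": [0.2,-0.001,0],"rot": [0,0,0],"grip": 255}
    - {"xyz": [0.23,-0.002,0.01],"rot": [0,0,0],"grip": 255}
    - {"xyz": [0.253,-0.003,0.03],"rot": [0,0,0],"grip": 255}

```text
clock: 1.43
tool_pos: [0.4986, -0.1289, 0.1841]
eef_rot: [0.864, 0.503, 0.002, 0.001]
contact_force: [1.1, -0.2, -0.4]
opening: 0.003
finger_force: 0.0
```

Request:
carry_out:
  plan:
    - {"xyz": [0,0,0.02],"rot": [0,0,0],"grip": 255}
    - {"xyz": [0,0,0.04],"rot": [0,0,0],"grip": 255}
    - {"xyz": [0,0,0.06],"rot": [0,0,0],"grip": 255}
    - {"xyz": [0,0,0.075],"rot": [0,0,0],"grip": 255}
    - {"xyz": [0,0,0.085],"rot": [0,0,0],"grip": 255}
    - {"xyz": [0,0,0.086],"rot": [0,0,0],"grip": 255}
    - {"xyz": [0,0,0.086],"rot": [0,0,0],"grip": 255}

```text
clock: 2.02
tool_pos: [0.4954, -0.1317, 0.0965]
eef_rot: [0.865, 0.502, -0.0, -0.0]
contact_force: [0.8, 0.8, 0.0]
opening: 0.005
finger_force: 0.0
```

```bash
python3 - <<'E'
from h import *
t=r.snapshot("top");s=r.snapshot("side");st=r.get_state();print(st['tool_pos'],st['eef_rot'],st['contact_force'],st['opening'])
print(proj("side",st['tool_pos']),proj("top",st['tool_pos']))
up=lambda i:cv2.convertScaleAbs(cv2.resize(i[:,:,::-1],None,fx=4,fy=4,interpolation=cv2.INTER_CUBIC),alpha=1.5)
cv2.imwrite("pics/s2.png",up(s[80:220,250:430]));cv2.imwrite("pics/t2.png",up(t[120:240,310:440]))
E
```

```text
[ 0.49621051 -0.13187483  0.09751459] [8.64642511e-01 5.02387178e-01 5.09446734e-04 4.38229377e-04] [ 0.88339999  0.32584465 -0.0432337 ] 0.00298768251519953
[[340.7236149  173.73971289]] [[356.15374166 201.49189934]]
```

View pics/s2.png

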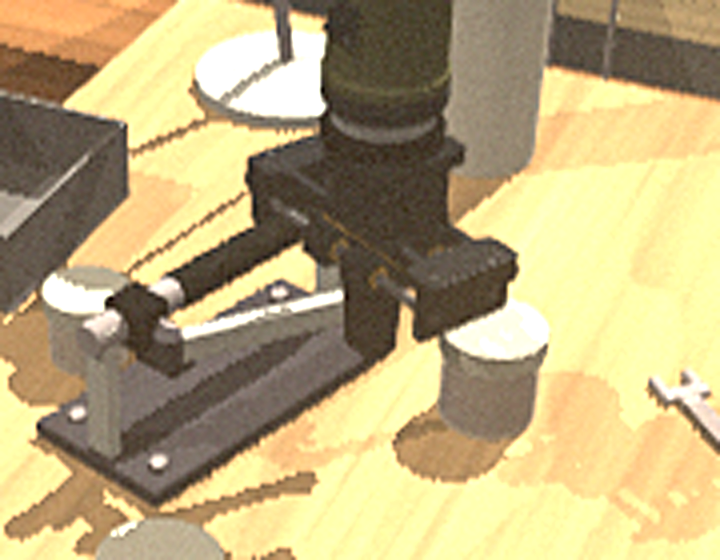

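The closed fingers are on the robot side of the blade, with the tips at about (368,350) in the crop and just below blade height. The blade is still let out, so I'll start pressing.

Request:
carry_out:
  plan:
    - {"xyz": [-0.001,0.008,0.003],"rot": [0,0,0],"grip": 255}
    - {"xyz": [-0.002,0.016,0.005],"rot": [0,0,0],"grip": 255}
    - {"xyz": [-0.003,0.024,0.005],"rot": [0,0,0],"grip": 255}
    - {"xyz": [-0.004,0.03,0.005],"rot": [0,0,0],"grip": 255}
    - {"xyz": [-0.005,0.035,0.005],"rot": [0,0,0],"grip": 255}
    - {"xyz": [-0.006,0.04,0.005],"rot": [0,0,0],"grip": 255}
    - {"xyz": [-0.007,0.045,0.005],"rot": [0,0,0],"grip": 255}
    - {"xyz": [-0.008,0.05,0.005],"rot": [0,0,0],"grip": 255}

```text
clock: 2.78
tool_pos: [0.5346, -0.1633, 0.0917]
eef_rot: [0.865, 0.502, -0.001, -0.001]
contact_force: [-1.7, 1.7, 1.0]
opening: -0.0
finger_force: 1.3
```

Request:
carry_out:
  plan:
    - {"xyz": [-0.0005,0.003,0],"rot": [0,0,0],"grip": 255}
    - {"xyz": [-0.001,0.006,0],"rot": [0,0,0],"grip": 255}
    - {"xyz": [-0.0015,0.009,0],"rot": [0,0,0],"grip": 255}
    - {"xyz": [-0.002,0.012,0],"rot": [0,0,0],"grip": 255}
    - {"xyz": [-0.0025,0.015,0],"rot": [0,0,0],"grip": 255}
    - {"xyz": [-0.0025,0.015,0],"rot": [0,0,0],"grip": 255}

```text
clock: 3.28
tool_pos: [0.5471, -0.1733, 0.0918]
eef_rot: [0.865, 0.502, -0.0, -0.0]
contact_force: [-2.7, 2.0, 1.8]
opening: 0.007
finger_force: 1.8
```

Request:
carry_out:
  plan:
    - {"xyz": [-0.0005,0.003,0],"rot": [0,0,0],"grip": 255}
    - {"xyz": [-0.001,0.006,0],"rot": [0,0,0],"grip": 255}
    - {"xyz": [-0.0015,0.009,0],"rot": [0,0,0],"grip": 255}
    - {"xyz": [-0.002,0.011,0],"rot": [0,0,0],"grip": 255}
    - {"xyz": [-0.002,0.012,0],"rot": [0,0,0],"grip": 255}
    - {"xyz": [-0.002,0.012,0],"rot": [0,0,0],"grip": 255}

```text
clock: 3.78
tool_pos: [0.5568, -0.1798, 0.0918]
eef_rot: [0.864, 0.503, 0.0, -0.0]
contact_force: [-3.2, 3.6, 3.6]
opening: 0.003
finger_force: 2.5
```

```bash
python3 - <<'E'
from h import *
s=r.snapshot("side");st=r.get_state();print(st['tool_pos'],st['contact_force'],st['opening'],st['finger_force'])
up=lambda i:cv2.convertScaleAbs(cv2.resize(i[:,:,::-1],None,fx=5,fy=5,interpolation=cv2.INTER_CUBIC),alpha=1.5)
cv2.imwrite("pics/s3.png",up(s[110:220,250:400]))
E
```

```text
[ 0.556742   -0.17978212  0.09185334] [-2.65211453  5.28173691  2.02502462] 0.0037363064162623085 2.50976306386292
```

View pics/s3.png

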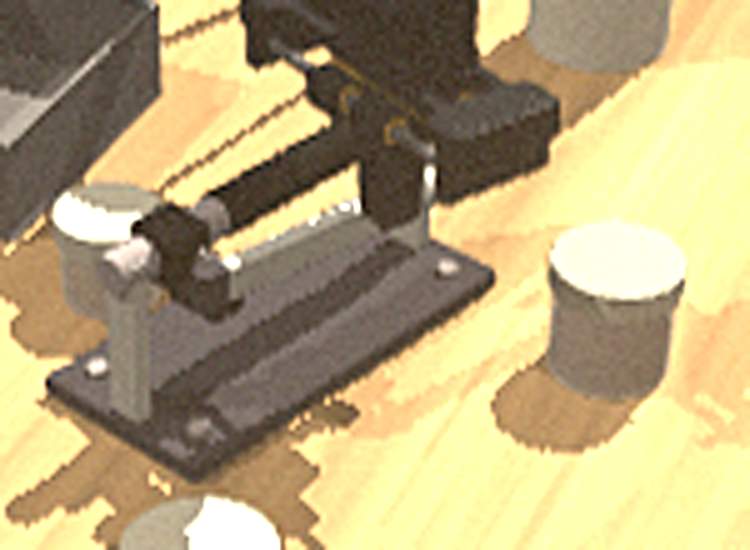

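The blade runs from (230,262) to (358,205) and is nearly parallel to the bar, but not quite at the stop. The force is still only about 5–6 N, so I'll continue in small steps.

Request:
carry_out:
  plan:
    - {"xyz": [-0.001,0.002,0],"rot": [0,0,0],"grip": 255}
    - {"xyz": [-0.001,0.004,0],"rot": [0,0,0],"grip": 255}
    - {"xyz": [-0.001,0.005,0],"rot": [0,0,0],"grip": 255}
    - {"xyz": [-0.001,0.005,0],"rot": [0,0,0],"grip": 255}

```text
clock: 4.17
tool_pos: [0.5608, -0.1825, 0.0919]
eef_rot: [0.864, 0.503, 0.001, -0.001]
contact_force: [-2.9, 5.0, 3.2]
opening: 0.006
finger_force: 2.8
```

Request:
carry_out:
  plan:
    - {"xyz": [0,0.001,0],"rot": [0,0,0],"grip": 255}
    - {"xyz": [0,0.002,0],"rot": [0,0,0],"grip": 255}
    - {"xyz": [0,0.002,0],"rot": [0,0,0],"grip": 255}

```text
clock: 4.42
tool_pos: [0.5624, -0.1833, 0.0919]
eef_rot: [0.864, 0.503, 0.001, -0.001]
contact_force: [-3.6, 6.2, 2.9]
opening: 0.005
finger_force: 2.9
```

Request:
carry_out:
  plan:
    - {"xyz": [0,0.001,0],"rot": [0,0,0],"grip": 255}
    - {"xyz": [0,0.002,0],"rot": [0,0,0],"grip": 255}
    - {"xyz": [0,0.002,0],"rot": [0,0,0],"grip": 255}

```text
clock: 4.67
tool_pos: [0.564, -0.184, 0.0919]
eef_rot: [0.864, 0.503, 0.001, -0.001]
contact_force: [-4.1, 5.9, 2.9]
opening: 0.001
finger_force: 3.0
```

Request:
carry_out:
  plan:
    - {"xyz": [0,0.001,0],"rot": [0,0,0],"grip": 255}
    - {"xyz": [0,0.002,0],"rot": [0,0,0],"grip": 255}
    - {"xyz": [0,0.002,0],"rot": [0,0,0],"grip": 255}

```text
clock: 4.92
tool_pos: [0.5657, -0.1849, 0.0919]
eef_rot: [0.864, 0.503, 0.001, -0.001]
contact_force: [-3.9, 5.8, 1.5]
opening: 0.009
finger_force: 3.1
```

Request:
carry_out:
  plan:
    - {"xyz": [0,0.001,0],"rot": [0,0,0],"grip": 255}
    - {"xyz": [0,0.002,0],"rot": [0,0,0],"grip": 255}
    - {"xyz": [0,0.002,0],"rot": [0,0,0],"grip": 255}

```text
clock: 5.17
tool_pos: [0.5674, -0.1858, 0.0919]
eef_rot: [0.864, 0.503, 0.001, -0.001]
contact_force: [-3.9, 6.3, 2.7]
opening: 0.0
finger_force: 3.3
```

Request:
carry_out:
  plan:
    - {"xyz": [0,0.001,0],"rot": [0,0,0],"grip": 255}
    - {"xyz": [0,0.002,0],"rot": [0,0,0],"grip": 255}
    - {"xyz": [0,0.002,0],"rot": [0,0,0],"grip": 255}

```text
clock: 5.42
tool_pos: [0.5686, -0.1862, 0.0918]
eef_rot: [0.864, 0.503, 0.0, -0.002]
contact_force: [-4.3, 6.9, 4.4]
opening: 0.007
finger_force: 3.9
```

Request:
carry_out:
  plan:
    - {"xyz": [0,0.001,0],"rot": [0,0,0],"grip": 255}
    - {"xyz": [0,0.0015,0],"rot": [0,0,0],"grip": 255}
    - {"xyz": [0,0.0015,0],"rot": [0,0,0],"grip": 255}

```text
clock: 5.67
tool_pos: [0.5688, -0.1863, 0.0917]
eef_rot: [0.864, 0.504, -0.001, -0.003]
contact_force: [-7.2, 8.3, 5.9]
opening: 0.005
finger_force: 5.3
```

```bash
python3 - <<'E'
from h import *
s=r.snapshot("side");st=r.get_state();print(st['tool_pos'],st['contact_force'],st['opening'],st['finger_force'])
up=lambda i:cv2.convertScaleAbs(cv2.resize(i[:,:,::-1],None,fx=5,fy=5,interpolation=cv2.INTER_CUBIC),alpha=1.5)
cv2.imwrite("pics/s4.png",up(s[110:220,250:400]))
E
```

```text
[ 0.56882009 -0.18630077  0.09175519] [-6.48959065  7.77521875  5.74329386] 0.004801592727695367 5.254594017751515
```

View pics/s4.png

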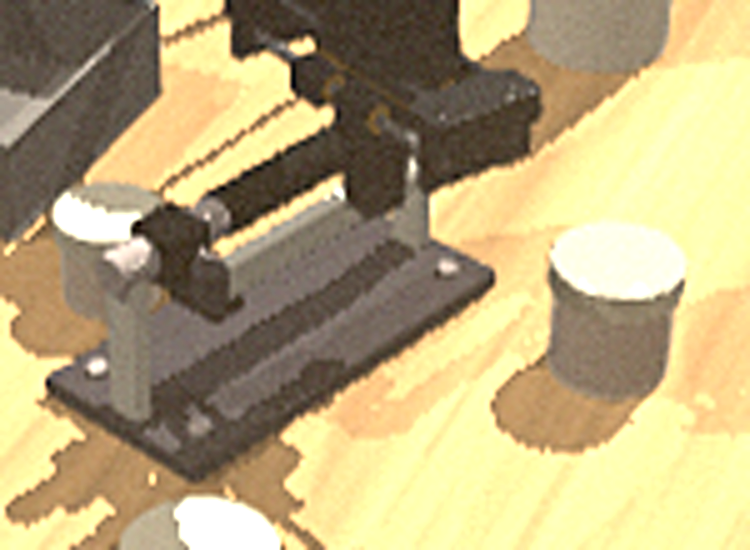

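The blade, from (230,262) to (340,192), is now parallel to the bar with a clear gap. The tool has stopped moving while the force rises, so the lever is on its stop. I'll hold for about 1.3 s.

Request:
carry_out:
  plan:
    - {"xyz": [0,0,0],"rot": [0,0,0],"grip": 255}
    - {"xyz": [0,0,0],"rot": [0,0,0],"grip": 255}
    - {"xyz": [0,0,0],"rot": [0,0,0],"grip": 255}
    - {"xyz": [0,0,0],"rot": [0,0,0],"grip": 255}
    - {"xyz": [0,0,0],"rot": [0,0,0],"grip": 255}
    - {"xyz": [0,0,0],"rot": [0,0,0],"grip": 255}
    - {"xyz": [0,0,0],"rot": [0,0,0],"grip": 255}
    - {"xyz": [0,0,0],"rot": [0,0,0],"grip": 255}

```text
clock: 6.38
tool_pos: [0.5688, -0.1863, 0.0918]
eef_rot: [0.864, 0.504, -0.0, -0.003]
contact_force: [-5.9, 7.9, 5.2]
opening: 0.005
finger_force: 5.2
```

Request:
carry_out:
  plan:
    - {"xyz": [0,0,0],"rot": [0,0,0],"grip": 255}
    - {"xyz": [0,0,0],"rot": [0,0,0],"grip": 255}
    - {"xyz": [0,0,0],"rot": [0,0,0],"grip": 255}
    - {"xyz": [0,0,0],"rot": [0,0,0],"grip": 255}
    - {"xyz": [0,0,0],"rot": [0,0,0],"grip": 255}
    - {"xyz": [0,0,0],"rot": [0,0,0],"grip": 255}
    - {"xyz": [0,0,0],"rot": [0,0,0],"grip": 255}
    - {"xyz": [0,0,0],"rot": [0,0,0],"grip": 255}

```text
clock: 7.05
tool_pos: [0.5688, -0.1863, 0.0917]
eef_rot: [0.864, 0.504, -0.0, -0.003]
contact_force: [-6.3, 8.8, 5.3]
opening: 0.006
finger_force: 5.2
```

Request:
carry_out:
  plan:
    - {"xyz": [0,-0.002,0],"rot": [0,0,0],"grip": 255}
    - {"xyz": [0.0003,-0.005,0],"rot": [0,0,0],"grip": 255}
    - {"xyz": [0.0006,-0.008,0],"rot": [0,0,0],"grip": 255}
    - {"xyz": [0.001,-0.011,0],"rot": [0,0,0],"grip": 255}
    - {"xyz": [0.0015,-0.014,0],"rot": [0,0,0],"grip": 255}
    - {"xyz": [0.002,-0.017,0],"rot": [0,0,0],"grip": 255}
    - {"xyz": [0.0025,-0.02,0],"rot": [0,0,0],"grip": 255}
    - {"xyz": [0.003,-0.023,0],"rot": [0,0,0],"grip": 255}

```text
clock: 7.72
tool_pos: [0.5512, -0.1767, 0.0919]
eef_rot: [0.865, 0.502, -0.001, 0.0]
contact_force: [-3.2, 0.1, 2.1]
opening: 0.003
finger_force: 2.6
```

Request:
carry_out:
  plan:
    - {"xyz": [0.0005,-0.003,0],"rot": [0,0,0],"grip": 255}
    - {"xyz": [0.001,-0.006,0],"rot": [0,0,0],"grip": 255}
    - {"xyz": [0.0015,-0.009,0],"rot": [0,0,0],"grip": 255}
    - {"xyz": [0.002,-0.012,0],"rot": [0,0,0],"grip": 255}
    - {"xyz": [0.0025,-0.015,0],"rot": [0,0,0],"grip": 255}
    - {"xyz": [0.003,-0.018,0],"rot": [0,0,0],"grip": 255}
    - {"xyz": [0.0035,-0.021,0],"rot": [0,0,0],"grip": 255}
    - {"xyz": [0.004,-0.024,0],"rot": [0,0,0],"grip": 255}

```text
clock: 8.38
tool_pos: [0.5331, -0.16, 0.0919]
eef_rot: [0.865, 0.503, 0.0, 0.0]
contact_force: [-3.1, -0.6, 2.4]
opening: 0.005
finger_force: 1.4
```

Request:
carry_out:
  plan:
    - {"xyz": [0.0005,-0.003,0],"rot": [0,0,0],"grip": 255}
    - {"xyz": [0.001,-0.006,0],"rot": [0,0,0],"grip": 255}
    - {"xyz": [0.0015,-0.009,0],"rot": [0,0,0],"grip": 255}
    - {"xyz": [0.002,-0.012,0],"rot": [0,0,0],"grip": 255}
    - {"xyz": [0.0025,-0.015,0],"rot": [0,0,0],"grip": 255}
    - {"xyz": [0.003,-0.02,0],"rot": [0,0,0],"grip": 255}
    - {"xyz": [0.003,-0.027,0],"rot": [0,0,0],"grip": 255}
    - {"xyz": [0.003,-0.035,0],"rot": [0,0,0],"grip": 255}

```text
clock: 9.05
tool_pos: [0.5035, -0.1402, 0.0918]
eef_rot: [0.865, 0.502, 0.0, 0.0]
contact_force: [-0.1, 0.1, 0.7]
opening: 0.009
finger_force: 0.0
```

Request:
carry_out:
  plan:
    - {"xyz": [0,0,-0.02],"rot": [0,0,0],"grip": 255}
    - {"xyz": [0,0,-0.045],"rot": [0,0,0],"grip": 255}
    - {"xyz": [0,0,-0.07],"rot": [0,0,0],"grip": 255}
    - {"xyz": [0,-0.02,-0.1],"rot": [0,0,0],"grip": 255}
    - {"xyz": [0,-0.05,-0.12],"rot": [0,0,0],"grip": 255}
    - {"xyz": [0,-0.08,-0.13],"rot": [0,0,0],"grip": 255}
    - {"xyz": [0,-0.08,-0.13],"rot": [0,0,0],"grip": 255}
    - {"xyz": [0,-0.08,-0.13],"rot": [0,0,0],"grip": 255}

```text
clock: 9.72
tool_pos: [0.433, -0.1003, 0.2225]
eef_rot: [0.864, 0.503, -0.0, 0.0]
contact_force: [0.6, 0.7, 0.2]
opening: 0.002
finger_force: 0.0
```

```bash
python3 - <<'E'
from h import *
s=r.snapshot("side");st=r.get_state();print(st['clock'],st['tool_pos'],st['contact_force'],abs(st['qd']).max())
up=lambda i:cv2.convertScaleAbs(cv2.resize(i[:,:,::-1],None,fx=5,fy=5,interpolation=cv2.INTER_CUBIC),alpha=1.5)
cv2.imwrite("pics/s5.png",up(s[115:215,250:400]))
E
```

```text
9.7667 [ 0.43415226 -0.10085401  0.22207226] [0.41395463 0.21245595 0.59182133] 0.03442291551219297
```

View pics/s5.png

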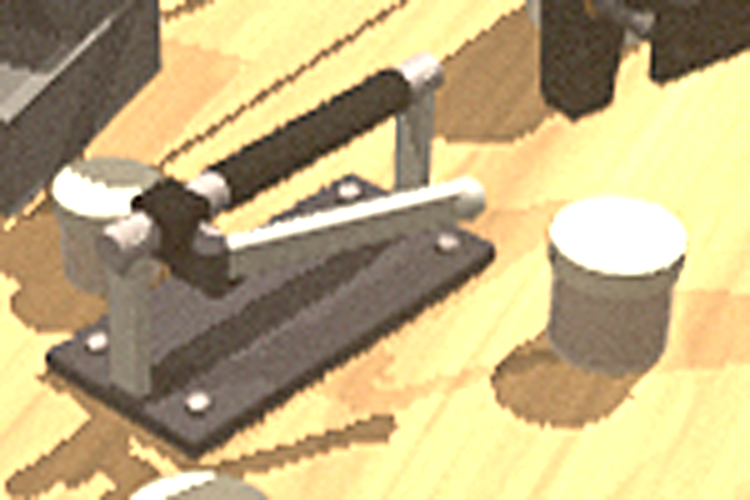

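The ball is back at (470,197), as at the start. Jar_a hasn't moved and the arm is clear, so I'm handing in.

```bash
python3 -c "
from plant import r
print(r.finish_job())"
```

```text
the job is handed in; nothing more can be done
None
```

I pressed the brake lever to its stop, held it there for about 1.4 s, eased it fully back out, moved the arm clear and handed the job in; no verdict came back.

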